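# Find and release the key left latched on the outlet switch box

## Robot

A 7-joint arm with a two-finger parallel gripper is mounted at the origin on a cart in front of the work surface, level with it; the furniture and walls round the work are solid. World frame = base frame: x ahead of the robot, y to its left, z up, the work surface at z = 0. Lengths are in m, angles in rad, forces in N, time in s.
With the tool pointing down it reaches from about 0.425 to 0.925 m from the base axis. Payload 6.8 kg.
Tool frame: the origin (TCP) lies at the very end of the fingers, on their centre line; the grasp point (between the pads) lies 19 mm behind it; z points along the fingers, y is the line along which they close (so a half turn about z gives the same grasp; the last joint's range is limited). The gripper opens to 85 mm and grips with 20 to 120 N. Pads are 22 mm wide; open, the fingers measure 114 mm over their backs; the gripper's body (76 mm by 85 mm) begins 54 mm behind the grasp point. The pads swing forward as they close: fully open they stand 13 mm farther back than shut.
Start: joints at [-1.33, 0.477, 0.022, 1.555, -0.011, 1.109, -0.083], TCP at [0.231, 0.634, 0.231] pointing down, gripper open.
Joint ranges: [-2.96, 2.96], [-0.34, 2.1], [-1.41, 1.46], [0.24, 2.44], [-1.37, 4.51], [0.17, 1.92], [-2.96, 2.96]. Speed limits (rad/s): [2.39, 2.39, 3.14, 3.14, 3.14, 3.14, 3.14].

## Interface

Orientations are given as a unit quaternion [w, x, y, z].
In Python, from station import bot gives the robot as it stands.
- The arm moves only by the tool jog_arm, never from a script. Its argument "motion" is a list of rows, each a list of 7 numbers: the turn, a rotation vector about the tool's x, y, z in rad, then the shift along the tool's x, y, z in mm, then the finger opening in mm, from 0 to 85.4. A call has 1 to 10 rows; each row is the pose to reach, as a shift and turn from the pose commanded when the call began, along the tool's axes at that moment; what a row does not reach only later rows make up. A row lasts 1/8 s, in which the tool goes at most 62.5 mm and 10.7 degrees, less where a joint would pass 70% of its speed; a pose out of reach is approached as far as the arm can. A call with a gripper value outside its range is refused whole. The fingers move at their own pace and stop on an object; "grip_force" is the grip in N (left out, the last holds). Time passes only in rows, so rows that repeat a pose let the fingers close. It gives the time, the measured TCP pose, the force, the opening and the grip force at its end, in the units of the state.
- bot.get_obs(): the state, without advancing time (a new reading comes with each control period).
- bot.read_camera(name): name is "side" or "top" or "wrist"; returns a dict with "pixels" (420x560x3 uint8, red, green, blue), "camera_matrix" (3x3 intrinsics, pixels), "T" (4x4, takes a point from camera to world coordinates); the wrist camera has in their place "tool_from_camera" (4x4, takes a point from camera to tool coordinates, whose origin is the TCP and whose axes are the flange's). Camera axes: x right, y down, z forward; pixel columns grow to the right and rows downward; lengths in m; the calibration is good to about 2 mm. The wrist camera is an equidistant fisheye: a pixel r from the principal point sees the ray r / f radians off the axis. A picture is of the moment at which its call begins: read the wrist's pose just before it. There is no depth.
- bot.hand_in(): hands the job in; it is judged then, once.
Trained networks look in a picture, given as the dict that the camera call returned (one of the last four; its "shot" number tells which), for a name from the list of things; names that differ only in an ending like _2 or _b are one class to them, and where a whole thing is asked for, a point or a joint stands for the part that bears it (a point fixed in the world has none). Each returns a list of dicts, best first, with "score" (0 to 1); they miss things now and then, are a little off and sometimes report something else, mostly with a low value. They report only what shows in the picture. A call takes as long as a camera call.
- bot.spot_in(thing, picture): "xy" ([column, row] in pixels, amid what is visible of it).
- bot.tip_of(thing, picture): "xy" ([column, row] in pixels: a listed point, or the origin of a listed thing).
The state is a dict: "t": time; "q": joint angles; "joint_vel": joint speeds; "joint_torque": joint torques, N m; "eef_pos": TCP position; "tool_rot": TCP orientation; "contact_force": force on the tool from outside, world axes, zero at the start; "torque": the same for the moment, N m; "gripper_width": opening from 0.0 (shut) to 1.0 (fully open); "grasp_force": force on a finger pad.
Only numpy, scipy, OpenCV 4.12 (cv2) and the standard library are available. Lean on these libraries where they do the work, as an engineer would, in place of code of your own. Each camera call takes 0.05 s, during which the arm holds its last target. There are 200 camera calls.

## Task

The power is off, so the lamps do not show that one of the four keys on the outlet switch box has been left latched down. Go along the row from the robot's left to its right and tap each of the four keys lightly with the fingertips to feel which one is already down, without pushing any of them through. Then press only that key fully home and let go, so that it springs back and all four stand up; grip and lift nothing, do not bang on the keys, and leave the small things round the box where they are.

Things in the scene. Friction and masses are not known exactly. Their poses are not given: they have to be found in the camera images.
- switch_box: dark steel switch box with an aluminium top panel, 112 (x) x 204 (y) x 56 mm high, screwed to the table by an ear at each end (the ears reach 128 mm to either side of the middle, 3 mm thick, with screw heads up to 10 mm high). Origin: centre of its underside, on the table; own x points away from the robot (to the sockets at its rear), own y to the left along the row of keys. It cannot move.
- place_1 (a point): point on the box's top panel (height 56 mm above the table) under the middle of the leftmost (+y end) of the four keys; the places are 42 mm apart along the box's y, in a line 16 mm in front of the box's middle. A row of small unlit lamps, 5 mm high, lies 46 mm behind the keys.
- place_2 (a point): point on the box's top panel (height 56 mm above the table) under the middle of the second from the left of the four keys; the places are 42 mm apart along the box's y, in a line 16 mm in front of the box's middle. A row of small unlit lamps, 5 mm high, lies 46 mm behind the keys.
- place_3 (a point): point on the box's top panel (height 56 mm above the table) under the middle of the third from the left of the four keys; the places are 42 mm apart along the box's y, in a line 16 mm in front of the box's middle. A row of small unlit lamps, 5 mm high, lies 46 mm behind the keys.
- place_4 (a point): point on the box's top panel (height 56 mm above the table) under the middle of the rightmost (-y end) of the four keys; the places are 42 mm apart along the box's y, in a line 16 mm in front of the box's middle. A row of small unlit lamps, 5 mm high, lies 46 mm behind the keys.
- key_a: one of four identical square grey push-push keys (24 x 24 mm face, 18 mm clear of the next key); which of the four places it stands at changes from start to start. Origin: centre of its upper face, z up. A key that is up has its face 13 mm above the panel, the latched one about 9 mm above it; pressed fully home the face is 4 mm above it (the frame round the key is 3 mm high).
- travel_a (a joint): how far key_a is down, m: 0 up, about 0.004 latched, 0.009 fully home (hard stop). A spring pushes it up with 4 N at the top, 5.3 N at the latched height and 6.7 N at the bottom, so a touch of 2 to 3 N does not move it. A latched key lets go when it is pushed home (0.008 or more) and released; pushed no further than 0.0055 it stays latched. A key that is up comes back from a push of less than 0.006, and latches if it is pushed home and released.
- key_b: one of four identical square grey push-push keys (24 x 24 mm face, 18 mm clear of the next key); which of the four places it stands at changes from start to start. Origin: centre of its upper face, z up. A key that is up has its face 13 mm above the panel, the latched one about 9 mm above it; pressed fully home the face is 4 mm above it (the frame round the key is 3 mm high).
- travel_b (a joint): how far key_b is down, m: 0 up, about 0.004 latched, 0.009 fully home (hard stop). A spring pushes it up with 4 N at the top, 5.3 N at the latched height and 6.7 N at the bottom, so a touch of 2 to 3 N does not move it. A latched key lets go when it is pushed home (0.008 or more) and released; pushed no further than 0.0055 it stays latched. A key that is up comes back from a push of less than 0.006, and latches if it is pushed home and released.
- key_c: one of four identical square grey push-push keys (24 x 24 mm face, 18 mm clear of the next key); which of the four places it stands at changes from start to start. Origin: centre of its upper face, z up. A key that is up has its face 13 mm above the panel, the latched one about 9 mm above it; pressed fully home the face is 4 mm above it (the frame round the key is 3 mm high).
- travel_c (a joint): how far key_c is down, m: 0 up, about 0.004 latched, 0.009 fully home (hard stop). A spring pushes it up with 4 N at the top, 5.3 N at the latched height and 6.7 N at the bottom, so a touch of 2 to 3 N does not move it. A latched key lets go when it is pushed home (0.008 or more) and released; pushed no further than 0.0055 it stays latched. A key that is up comes back from a push of less than 0.006, and latches if it is pushed home and released.
- key_d: one of four identical square grey push-push keys (24 x 24 mm face, 18 mm clear of the next key); which of the four places it stands at changes from start to start. Origin: centre of its upper face, z up. A key that is up has its face 13 mm above the panel, the latched one about 9 mm above it; pressed fully home the face is 4 mm above it (the frame round the key is 3 mm high).
- travel_d (a joint): how far key_d is down, m: 0 up, about 0.004 latched, 0.009 fully home (hard stop). A spring pushes it up with 4 N at the top, 5.3 N at the latched height and 6.7 N at the bottom, so a touch of 2 to 3 N does not move it. A latched key lets go when it is pushed home (0.008 or more) and released; pushed no further than 0.0055 it stays latched. A key that is up comes back from a push of less than 0.006, and latches if it is pushed home and released.
- marker_pen: bystander: black marker, 15 x 128 x 15 mm, lying in front of the box; loose, about 12 g
- sample_dish: bystander: flat round lidded clear dish, 56 mm across, 12 mm high, in front of the box; loose, about 22 g
- usb_stick: bystander: dark memory stick, 17 x 52 x 8 mm, lying flat at the front right of the box; loose, about 10 g
- vial_0: bystander: capped glass vial, 21 mm across, 44 mm high, standing to the right of the box; loose, about 22 g
- clamp_fork: bystander: flat black table clamp, 28 x 56 x 9 mm, lying to the right of the box; loose, about 55 g
- post_1: bystander: bare steel post, 13 mm across, 50 mm high, standing to the left of the box; loose, about 90 g

How it is judged:
By the outcome, as a careful person would: the job done as asked, in the order asked, and still so for the second after the job is handed in, with the robot touching nothing.
It also fails if it takes over 42 s, if anything falls off the work surface, if the arm or the gripper's body presses on something with over 40 N, if the wrist force passes 120 N, or if a joint passes its speed limit or range.

## Working session

There is one attempt and no reset: what is moved stays moved. The work goes in short steps, Python scripts to look and compute and a tool call to move; the robot and the scene stay as the last step left them, time stands still between calls to the robot, and variables do not carry over. Pictures are saved under pics/ and viewed, at most 10 in all, crops included, and the job is handed in when it is done.

Besides the shell and the picture viewer there is one more tool, called after "Call:" as name([rows], argument=value, ...), one row to a line, values as JSON. jog_arm: Moves the arm, as the interface text tells. Its arguments: {"type":"object","properties":{"motion":{"type":"array"},"grip_force":{"type":"number"}},"required":["motion"]}

```bash
mkdir -p pics
cat > h.py <<'E'
import numpy as np, cv2
from station import bot
from scipy.spatial.transform import Rotation as R
def ray(p,c):
    K=p["camera_matrix"]; T=np.array(p["T"]); d=np.linalg.inv(K)@[c[0],c[1],1]
    return T[:3,3],T[:3,:3]@d
def onz(p,c,z):
    o,d=ray(p,c); return o+d*(z-o[2])/d[2]
def tool():
    o=bot.get_obs(); q=np.array(o["tool_rot"]); return np.array(o["eef_pos"]),R.from_quat(q[[1,2,3,0]]).as_matrix(),o
E
python3 - <<'E'
from h import *
np.set_printoptions(precision=4,suppress=True)
p,M,o=tool();print(o["t"],p,M,o["contact_force"],o["gripper_width"])
for n in("top","side"):
    c=bot.read_camera(n); cv2.imwrite(f"pics/{n}.png",c["pixels"][:,:,::-1]); print(n,np.array(c["T"])[:3,3])
    for th,z in(("switch_box",0),("place_1",.056),("key_a",.069)):
        for r in bot.tip_of(th,c)[:5]: print(th,np.round(r["xy"]),round(r["score"],2),onz(c,r["xy"],z))
E
```

```text
0.0 [0.2305 0.6338 0.2303] [[-0.9398  0.3418 -0.0005]
 [ 0.3418  0.9398 -0.0018]
 [-0.0002 -0.0018 -1.    ]] [-1.0698  0.4108  0.3476] 0.9985528671041076
top [ 0.4169 -0.0512  0.9347]
switch_box [321. 207.] 0.73 [ 0.5363 -0.1302  0.    ]
switch_box [292. 199.] 0.58 [ 0.5528 -0.0711  0.    ]
place_1 [324. 210.] 0.89 [ 0.5236 -0.1315  0.056 ]
place_1 [256. 198.] 0.71 [0.5459 0.     0.056 ]
place_1 [301. 204.] 0.7 [ 0.5359 -0.0873  0.056 ]
place_1 [282. 202.] 0.63 [ 0.5382 -0.0502  0.056 ]
key_a [283. 198.] 0.74 [ 0.5453 -0.0525  0.069 ]
key_a [259. 199.] 0.64 [ 0.5422 -0.0054  0.069 ]
key_a [324. 208.] 0.59 [ 0.5263 -0.1305  0.069 ]
key_a [304. 203.] 0.5 [ 0.5354 -0.0925  0.069 ]
key_a [299. 248.] 0.4 [ 0.4499 -0.0843  0.069 ]
side [ 0.1799 -0.6772  0.6097]
switch_box [298. 241.] 0.91 [ 0.5614 -0.0636  0.    ]
place_1 [284. 217.] 0.87 [ 0.5406 -0.0468  0.056 ]
place_1 [301. 241.] 0.71 [ 0.5314 -0.1216  0.056 ]
place_1 [275. 201.] 0.65 [0.551  0.0057 0.056 ]
place_1 [288. 230.] 0.57 [ 0.5279 -0.085   0.056 ]
key_a [275. 195.] 0.7 [0.5528 0.0089 0.069 ]
key_a [296. 238.] 0.55 [ 0.5197 -0.125   0.069 ]
key_a [290. 221.] 0.5 [ 0.5346 -0.0772  0.069 ]
key_a [283. 214.] 0.49 [ 0.5344 -0.0528  0.069 ]
```

View pics/top.png

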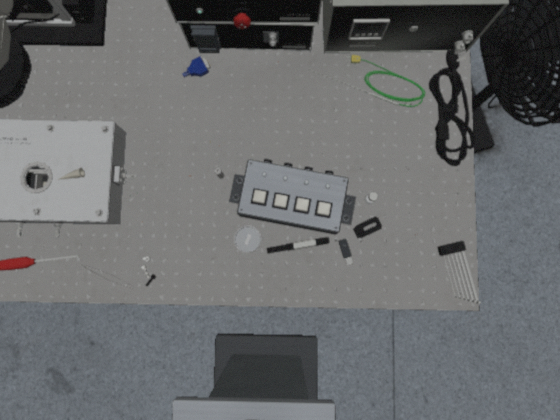

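View pics/side.png

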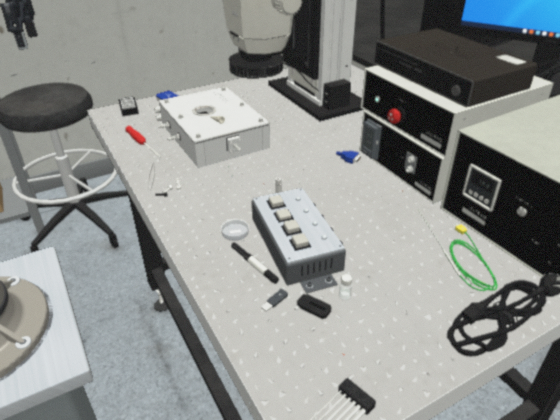

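The top view shows the box turned slightly clockwise, with the keys at about (259,197), (281,201), (302,205) and (324,209). The dish and pen lie in front of it, and the post, vial, clamp and stick are clear of the keys. Next I refine the key row and work out the move.

```bash
cat >> h.py <<'E'
def to(target,xdir):  # tool pointing straight down, tool x along xdir
    p,M,o=tool(); x=np.array([*xdir,0.]); x/=np.linalg.norm(x); z=np.array([0,0,-1.]); T=np.c_[x,np.cross(z,x),z]
    return R.from_matrix(M.T@T).as_rotvec(), M.T@(np.array(target)-p)*1000
E
python3 - <<'E'
from h import *
np.set_printoptions(precision=4,suppress=True)
for n,roi in(("top",(240,180,345,225)),("side",(262,185,320,255))):
    c=bot.read_camera(n); g=cv2.cvtColor(c["pixels"],cv2.COLOR_RGB2GRAY); hsv=c["pixels"].astype(int)
    m=np.zeros_like(g); a,b,d,e=roi; m[b:e,a:d]=((g>185))[b:e,a:d]*255
    k,_,s,ce=cv2.connectedComponentsWithStats(m)
    for i in range(1,k):
        if s[i,4]>25: print(n,s[i],ce[i],onz(c,ce[i],.069))
print(to([.545,-.005,.13],[.16,.985]))
E
```

```text
side [ 262  185   58   70 2946] [294.4294 215.721 ] [ 0.5503 -0.0684  0.069 ]
side [262 240   7  15  61] [264.     249.0492] [ 0.4584 -0.1225  0.069 ]
(array([-0.   ,  0.   ,  1.383]), array([-513.8893, -493.4321,  101.2913]))
```

Call:
jog_arm([
  [0,0,1.383,-514,-493,40,0],
  [0,0,1.383,-514,-493,40,0],
  [0,0,1.383,-514,-493,40,0],
  [0,0,1.383,-514,-493,40,0],
  [0,0,1.383,-514,-493,40,0],
  [0,0,1.383,-514,-493,40,0],
  [0,0,1.383,-514,-493,40,0],
  [0,0,1.383,-514,-493,40,0],
  [0,0,1.383,-514,-493,40,0],
  [0,0,1.383,-514,-493,40,0],
], grip_force=20)

```text
t: 1.75
eef_pos: [0.5071, 0.073, 0.1966]
tool_rot: [0.0, 0.761, 0.648, 0.001]
contact_force: [0.5, 0.2, 0.2]
gripper_width: -0.002
grasp_force: 0.0
```

```bash
python3 -c "
from h import *
p,M,o=tool();print(o['t'],p,M,o['contact_force'],o['gripper_width'])
print(to([.545,-.005,.14],[.16,.985]))"
```

```text
1.75 [0.50713887 0.07296609 0.19660447] [[ 1.59732532e-01  9.87159711e-01  1.10627162e-03]
 [ 9.87159854e-01 -1.59733456e-01  8.03820734e-04]
 [ 9.70208032e-04  9.63670610e-04 -9.99999065e-01]] [0.53071592 0.20392862 0.19264298] -0.0015985601357953454
(array([ 0.00096338, -0.0009705 ,  0.00060984]), array([-70.97225973,  49.77422529,  56.58363375]))
```

Call:
jog_arm([
  [0.001,-0.001,0,-71,50,20,0],
  [0.001,-0.001,0,-71,50,57,0],
  [0.001,-0.001,0,-71,50,57,0],
  [0.001,-0.001,0,-71,50,57,0],
])

```text
t: 2.25
eef_pos: [0.5444, -0.0025, 0.1399]
tool_rot: [-0.0, 0.761, 0.648, -0.0]
contact_force: [-0.1, 0.6, 0.1]
gripper_width: 0.002
grasp_force: 0.0
```

```bash
cat >> h.py <<'E'
def wz(c,xy,z,p,M):
    K=c["camera_matrix"]; T=np.array(c["tool_from_camera"]); v=(np.array(xy)-[K[0,2],K[1,2]])/[K[0,0],K[1,1]]; r=np.hypot(*v)
    d=np.r_[v/r*np.sin(r),np.cos(r)]; o=p+M@T[:3,3]; d=M@T[:3,:3]@d; return o+d*(z-o[2])/d[2]
E
python3 - <<'E'
from h import *
np.set_printoptions(precision=4,suppress=True)
p,M,o=tool();print(o['t'],p,o['contact_force'])
c=bot.read_camera("wrist"); cv2.imwrite("pics/w1.png",c["pixels"][:,:,::-1])
for th,z in(("place_1",.056),("key_a",.069),("switch_box",0)):
    for r in bot.tip_of(th,c)[:5]: print(th,np.round(r["xy"]),round(r["score"],2),wz(c,r["xy"],z,p,M))
E
```

```text
2.25 [ 0.5444 -0.0025  0.1399] [-0.1198  0.5772  0.0652]
key_a [287. 227.] 0.65 [ 0.5457 -0.0044  0.069 ]
key_a [287. 276.] 0.61 [ 0.5393 -0.0437  0.069 ]
key_a [288. 359.] 0.53 [ 0.527  -0.1302  0.069 ]
switch_box [301. 260.] 0.61 [ 0.5502 -0.0671  0.    ]
switch_box [288. 226.] 0.56 [ 0.5434 -0.0303  0.    ]
switch_box [197. 188.] 0.32 [0.4666 0.019  0.    ]
```

View pics/w1.png

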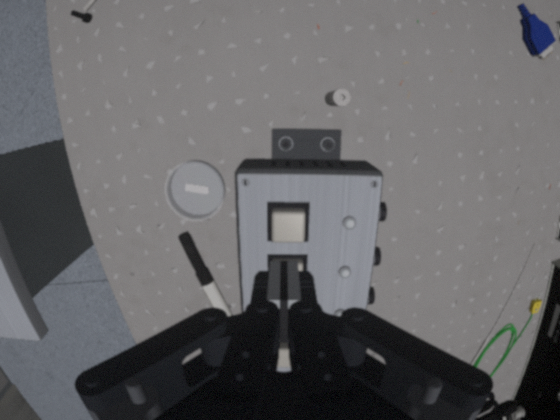

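The wrist view shows the row square to the tool: key 1 is at (289,225), and the closed fingers are almost over it. I will go down to 3 mm above it, then creep.

Call:
jog_arm([
  [0,0,0,-1,2,40,0],
  [0,0,0,-1,2,60,0],
  [0,0,0,-1,2,67,0],
  [0,0,0,-1,2,68,0],
  [0,0,0,-1,2,68,0],
])

```text
t: 3.08
eef_pos: [0.5467, -0.0048, 0.0722]
tool_rot: [0.0, 0.762, 0.648, 0.0]
contact_force: [-0.2, -0.1, -0.4]
gripper_width: 0.005
grasp_force: 0.0
```

Call:
jog_arm([
  [0,0,0,0,0,1,0],
  [0,0,0,0,0,2,0],
  [0,0,0,0,0,3,0],
  [0,0,0,0,0,3.5,0],
  [0,0,0,0,0,3.5,0],
])

```text
t: 3.7
eef_pos: [0.5462, -0.0049, 0.0679]
tool_rot: [-0.0, 0.762, 0.648, -0.001]
contact_force: [-0.5, 0.1, 4.1]
gripper_width: 0.001
grasp_force: 2.0
```

Key 1 is up: it gave 4 N at 68 mm. On to key 2.

Call:
jog_arm([
  [0,0,0,0,0,-12,0],
  [0,0,0,-42,0,-12,0],
  [0,0,0,-42,0,-12,0],
  [0,0,0,-42,0,-5,0],
  [0,0,0,-42,0,-3,0],
  [0,0,0,-42,0,-2,0],
  [0,0,0,-42,0,-1,0],
  [0,0,0,-42,0,0,0],
  [0,0,0,-42,0,0,0],
])

```text
t: 4.82
eef_pos: [0.5392, -0.0464, 0.0677]
tool_rot: [-0.0, 0.762, 0.648, -0.001]
contact_force: [0.4, -0.6, 0.2]
gripper_width: 0.001
grasp_force: 0.0
```

There is no contact at 67.7 mm, so key 2 may be the latched one. I will feel down to its lower height.

Call:
jog_arm([
  [0,0,0,0,0,1,0],
  [0,0,0,0,0,2,0],
  [0,0,0,0,0,3,0],
  [0,0,0,0,0,3.3,0],
  [0,0,0,0,0,3.3,0],
])

```text
t: 5.45
eef_pos: [0.5393, -0.0464, 0.0647]
tool_rot: [-0.0, 0.762, 0.648, -0.001]
contact_force: [-1.6, 0.4, 5.6]
gripper_width: 0.004
grasp_force: 2.5
```

Key 2 gave 5.6 N at 64.7 mm, so it is latched. Keys 3 and 4 still have to be tapped.

Call:
jog_arm([
  [0,0,0,0,0,-15,0],
  [0,0,0,-42,0,-15,0],
  [0,0,0,-42,0,-15,0],
  [0,0,0,-42,0,-8,0],
  [0,0,0,-42,0,-6,0],
  [0,0,0,-42,0,-5,0],
  [0,0,0,-42,0,-4,0],
  [0,0,0,-42,0,-3.3,0],
  [0,0,0,-42,0,-3.3,0],
])

```text
t: 6.58
eef_pos: [0.5326, -0.0873, 0.0679]
tool_rot: [-0.0, 0.762, 0.648, -0.0]
contact_force: [-1.4, 3.6, 3.5]
gripper_width: 0.003
grasp_force: 2.0
```

Call:
jog_arm([
  [0,0,0,0,0,-12,0],
  [0,0,0,-42,0,-12,0],
  [0,0,0,-42,0,-12,0],
  [0,0,0,-42,0,-5,0],
  [0,0,0,-42,0,-3,0],
  [0,0,0,-42,0,-2,0],
  [0,0,0,-42,0,-1,0],
  [0,0,0,-42,0,0,0],
  [0,0,0,-42,0,0,0],
])

```text
t: 7.7
eef_pos: [0.5259, -0.1288, 0.068]
tool_rot: [-0.0, 0.762, 0.648, -0.0]
contact_force: [-2.0, 2.6, 4.2]
gripper_width: -0.002
grasp_force: 2.0
```

Keys 3 and 4 are both up. Back to key 2, then press it home slowly.

Call:
jog_arm([
  [0,0,0,0,0,-14,0],
  [0,0,0,50,0,-14,0],
  [0,0,0,84,0,-14,0],
  [0,0,0,84,0,-14,0],
  [0,0,0,84,0,-6,0],
  [0,0,0,84,0,0,0],
  [0,0,0,84,0,2,0],
  [0,0,0,84,0,3,0],
])

```text
t: 8.7
eef_pos: [0.5387, -0.0475, 0.0647]
tool_rot: [-0.0, 0.762, 0.647, -0.001]
contact_force: [-3.1, -1.0, 5.5]
gripper_width: -0.003
grasp_force: 2.6
```

Call:
jog_arm([
  [0,0,0,0,0,1,0],
  [0,0,0,0,0,2,0],
  [0,0,0,0,0,3,0],
  [0,0,0,0,0,4,0],
  [0,0,0,0,0,5,0],
  [0,0,0,0,0,5.3,0],
  [0,0,0,0,0,5.3,0],
])

```text
t: 9.57
eef_pos: [0.5387, -0.0475, 0.0601]
tool_rot: [-0.0, 0.762, 0.647, -0.001]
contact_force: [-3.0, -1.1, 9.4]
gripper_width: -0.002
grasp_force: 4.6
```

It is fully home, with 9.4 N at 60 mm. I will let it up slowly and feel whether it follows to the upper height.

Call:
jog_arm([
  [0,0,0,0,0,-2,0],
  [0,0,0,0,0,-4,0],
  [0,0,0,0,0,-6,0],
  [0,0,0,0,0,-7.5,0],
  [0,0,0,0,0,-7.5,0],
  [0,0,0,0,0,-7.5,0],
])

```text
t: 10.32
eef_pos: [0.5394, -0.0467, 0.0671]
tool_rot: [0.0, 0.762, 0.648, -0.001]
contact_force: [-1.9, -2.5, 3.8]
gripper_width: -0.007
grasp_force: 2.2
```

Call:
jog_arm([
  [0,0,0,0,0,-5,0],
  [0,0,0,0,0,-30,0],
  [0,0,0,0,0,-80,0],
  [0,0,0,0,0,-120,0],
  [0,0,0,0,0,-120,0],
])

```text
t: 10.95
eef_pos: [0.5418, -0.0455, 0.1901]
tool_rot: [0.001, 0.761, 0.648, 0.002]
contact_force: [-0.3, 0.1, -0.5]
gripper_width: 0.007
grasp_force: 0.0
```

```bash
python3 -c "
from h import *
p,M,o=tool();print(o['t'],p,o['contact_force'])
c=bot.read_camera('side')['pixels'][175:295,220:370,::-1]; cv2.imwrite('pics/end.png',cv2.resize(c,None,fx=5,fy=5,interpolation=cv2.INTER_CUBIC))"
```

```text
10.95 [ 0.54184514 -0.04549057  0.19007998] [-0.2707763   0.06609782 -0.52970572]
```

View pics/end.png

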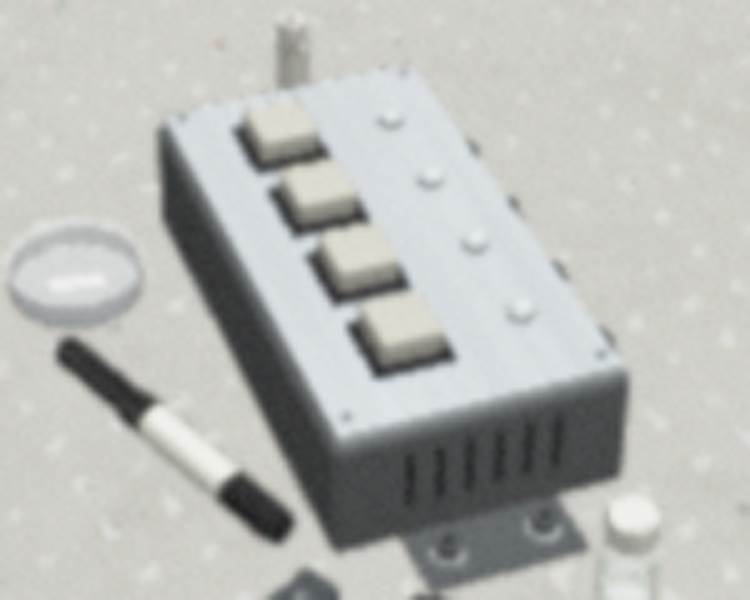

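The picture shows all four keys standing at the same height, at (282,130), (318,190), (360,255) and (402,325). Key 2 followed the fingers up to 67 mm with 3.8 N, and the small things visible in this crop (dish, pen, post, vial) look undisturbed.

```bash
python3 -c "
from station import bot
print(bot.hand_in())"
```

```text
the job is handed in; nothing more can be done
None
```

I tapped the four keys from left to right and found the second from the left latched; I pressed only that one home and let it spring back, so all four now stand up, and I handed the job in at about 11 s.

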